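Put the washed-up sample jars and spatulas away

ROBOT

A 6-joint arm with a two-finger parallel gripper is mounted at the origin on a cart in front of the work surface, level with it; the furniture and walls round the work are solid. World frame = base frame: x ahead of the robot, y to its left, z up, the work surface at z = 0. Lengths are in m, angles in rad, forces in N, time in s.
With the tool pointing down it reaches from about 0.3 to 0.875 m from the base axis. Payload 6.4 kg.
Tool frame: the origin (TCP) lies at the very end of the fingers, on their centre line; the grasp point (between the pads) lies 19 mm behind it; z points along the fingers, y is the line along which they close (so a half turn about z gives the same grasp; the last joint's range is limited). The gripper opens to 88 mm and grips with 3 to 60 N. Pads are 18 mm wide; open, the fingers measure 123 mm over their backs; the gripper's body (75 mm by 187 mm) begins 45 mm behind the grasp point.
Start: joints at [1.138, 0.181, 1.607, -0, 1.354, -0.206], TCP at [0.129, 0.56, 0.239] pointing down, gripper open.
Joint ranges: [-2.99, 2.99], [-0.89, 2.07], [0.3, 2.58], [-1.14, 4.28], [0, 2.63], [-3.12, 3.12]. Speed limits (rad/s): [2.57, 2.57, 3.01, 3.14, 3.14, 3.14].

INTERFACE

Orientations are given as [roll, pitch, yaw] about the fixed x, y, z axes, in that order (R = Rz(yaw) Ry(pitch) Rx(roll)).
In Python, from cell import arm gives the robot as it stands.
- The arm moves only by the tool servo_tool, never from a script. Its argument "motion" is a list that holds one entry, the list of rows, each a list of 7 numbers: the shift along the world's x, y, z in cm, then the turn, a rotation vector about the world's x, y, z in rad, then the closure, from -1 (fully open) to 1 (shut). A call has 1 to 20 rows; each row shifts and turns the commanded pose from where the row before left it; what a row does not reach is not made up. A row lasts 1/10 s, in which the tool goes at most 50 mm and 8.59 degrees, less where a joint would pass 70% of its speed; a pose out of reach is approached as far as the arm can. A call with a gripper value outside its range is refused whole. The fingers move at their own pace and stop on an object; "squeeze" is the grip in N (left out, the last holds). Time passes only in rows, so rows that do not move let the fingers close. It gives the time, the measured TCP pose, the force, the opening and the grip force at its end, in the units of the state.
- arm.observe(): the state, without advancing time (a new reading comes with each control period).
- arm.snapshot(name): name is "scene" or "top" or "wrist"; returns (picture, depth): 400x640x3 uint8, red, green, blue; 400x640 float32, m along the optical axis (not along the pixel's ray), 0 where there is no reading.
- arm.camera_params(name): a dict with "mtx" (3x3 intrinsics, pixels), "T" (4x4, takes a point from camera to world coordinates). Camera axes: x right, y up, looking along -z (the intrinsics and any distortion apply to the point x, -y, -z); pixel columns grow to the right and rows downward; lengths in m; the calibration is good to about 2 mm. A picture is of the moment at which its call begins: read the wrist's pose just before it. camera_params takes no time and is no camera call; for the wrist camera it gives the pose at the moment of the call.
- arm.sign_off(): hands the job in; it is judged then, once.
Trained networks look in the newest picture that a camera, given by its name, has taken for a name from the list of things; names that differ only in an ending like _2 or _b are one class to them, and where a whole thing is asked for, a point or a joint stands for the part that bears it (a point fixed in the world has none). Each returns a list of dicts, best first, with "conf" (0 to 1); they miss things now and then, are a little off and sometimes report something else, mostly with a low value. They report only what shows in the picture. A call takes as long as a camera call. They do not tell look-alikes from the thing itself.
- arm.masks_of(camera, query): "pixels" (400x640 bool, what is visible of it) and "position" ([column, row] in pixels, amid what is visible of it).
The state is a dict: "time": time; "joint_pos": joint angles; "qvel": joint speeds; "joint_torque": joint torques, N m; "eef_pos": TCP position; "eef_rot": TCP orientation; "ft_force": force on the tool from outside, world axes, zero at the start; "wrist_torque": the same for the moment, N m; "opening": finger opening in m; "finger_force": force on a finger pad.
Only numpy, scipy, OpenCV 4.12 (cv2) and the standard library are available. Lean on these libraries where they do the work, as an engineer would, in place of code of your own. Each camera call takes 0.05 s, during which the arm holds its last target. There are 200 camera calls.

TASK

Tidy the washing-up: pull open the drawer of the white cabinet, lay each spatula flat in the compartment of its own handle colour with the blade towards the back of the drawer, then push the drawer fully shut. Hang every square jar mouth-down on a draining peg of its own, pushed on until its mouth is at the board so it will not slip off; the jars may be hung at any time. Leave the vial, the film roll and the marker where they are.

Things in the scene. Friction and masses are not known exactly. Their poses are not given: they have to be found in the camera images.
- jar_1_mid (a point): Square wide-mouth plastic jar, no lid (white walls, blue closed end), 50 x 50 mm outside, 90 mm long, 44 mm square inside, 86 mm deep, 0.08 kg, lying on a flat side at the start. The point is its middle (25 mm above the bench). Its x axis runs along the jar: the open mouth is 45 mm away on the -x side, the closed end 45 mm on the +x side. The jars are alike; two or three are present.
- jar_2_mid (a point): Square wide-mouth plastic jar, no lid (white walls, blue closed end), 50 x 50 mm outside, 90 mm long, 44 mm square inside, 86 mm deep, 0.08 kg, lying on a flat side at the start. The point is its middle (25 mm above the bench). Its x axis runs along the jar: the open mouth is 45 mm away on the -x side, the closed end 45 mm on the +x side. The jars are alike; two or three are present.
- jar_3_mid (a point): Square wide-mouth plastic jar, no lid (white walls, blue closed end), 50 x 50 mm outside, 90 mm long, 44 mm square inside, 86 mm deep, 0.08 kg, lying on a flat side at the start. The point is its middle (25 mm above the bench). Its x axis runs along the jar: the open mouth is 45 mm away on the -x side, the closed end 45 mm on the +x side. The jars are alike; two or three are present.
- spatula_red_grip (a point): Flat spatula, red handle, 120 mm long, 0.04 kg, lying flat. The point is on the handle, 5 mm above what it lies on, near the balance point. Its x axis points to the steel blade, z up. The handle is a bar 13 mm wide, 10 mm high, from 45 mm behind the point to 35 mm ahead; the blade (17 mm wide, 3 mm thick) ends 75 mm ahead. Two or three spatulas are present.
- slot_red (a point): Drawer compartment with the red floor. The point is the centre of its floor and moves with the drawer; x to the back of the drawer, z up. It is 62 mm wide (y), 132 mm long (x); partitions 12 mm high, outer walls 24 mm, front 40 mm. From the robot red is left, yellow middle, green right. Fully open, all of it is clear of the 62 mm high cabinet.
- spatula_yellow_grip (a point): Flat spatula, yellow handle, 120 mm long, 0.04 kg, lying flat. The point is on the handle, 5 mm above what it lies on, near the balance point. Its x axis points to the steel blade, z up. The handle is a bar 13 mm wide, 10 mm high, from 45 mm behind the point to 35 mm ahead; the blade (17 mm wide, 3 mm thick) ends 75 mm ahead. Two or three spatulas are present.
- slot_yellow (a point): Drawer compartment with the yellow floor. The point is the centre of its floor and moves with the drawer; x to the back of the drawer, z up. It is 62 mm wide (y), 132 mm long (x); partitions 12 mm high, outer walls 24 mm, front 40 mm. From the robot red is left, yellow middle, green right. Fully open, all of it is clear of the 62 mm high cabinet.
- spatula_green_grip (a point): Flat spatula, green handle, 120 mm long, 0.04 kg, lying flat. The point is on the handle, 5 mm above what it lies on, near the balance point. Its x axis points to the steel blade, z up. The handle is a bar 13 mm wide, 10 mm high, from 45 mm behind the point to 35 mm ahead; the blade (17 mm wide, 3 mm thick) ends 75 mm ahead. Two or three spatulas are present.
- slot_green (a point): Drawer compartment with the green floor. The point is the centre of its floor and moves with the drawer; x to the back of the drawer, z up. It is 62 mm wide (y), 132 mm long (x); partitions 12 mm high, outer walls 24 mm, front 40 mm. From the robot red is left, yellow middle, green right. Fully open, all of it is clear of the 62 mm high cabinet.
- drawer (a joint): Drawer of the low white instrument cabinet (200 deep x 222 wide x 62 mm high, fixed): 0 = shut, 0.16 m = fully open, pulled out along the cabinet's -x, towards the robot. It slides with 1.2 N of friction and stays where it is left. It starts shut or nearly so.
- drawer_handle (a point): Middle of the drawer's bar handle, a level steel bar 10 mm thick, 100 mm long (along the point's y), 33 mm above the bench, 40 mm in front of the blue drawer front, with free space between: fingers can hook behind it or pinch it from above. x points to the back of the drawer, along which it slides shut.
- peg_board: White inclined board of the fixed draining rack with three blue pegs. Origin: centre of its front face, 95 mm above the bench. z stands out along the pegs, away from the robot and rising 30 degrees above the level; x points down along the board to its lower edge; y along the row of pegs. It reaches 47 mm to -x, 39 mm to +x, 172 mm to each side. Drip tray below: rim 12 mm high, 115 mm out.
- peg_1 (a point): Foot of a draining peg on the board's face. Axes as for the peg board: the peg stands out 75 mm along z, 14 mm thick with a round end. Pegs are 115 mm apart. A jar hung on it has its mouth at the board, its inside top wall resting on the peg, so its middle is about 45 mm along z and 15 mm along x from this point.
- peg_2 (a point): Foot of a draining peg on the board's face. Axes as for the peg board: the peg stands out 75 mm along z, 14 mm thick with a round end. Pegs are 115 mm apart. A jar hung on it has its mouth at the board, its inside top wall resting on the peg, so its middle is about 45 mm along z and 15 mm along x from this point.
- peg_3 (a point): Foot of a draining peg on the board's face. Axes as for the peg board: the peg stands out 75 mm along z, 14 mm thick with a round end. Pegs are 115 mm apart. A jar hung on it has its mouth at the board, its inside top wall resting on the peg, so its middle is about 45 mm along z and 15 mm along x from this point.
- vial: Small dark-capped vial, 24 mm across, 58 mm high, a bystander. Origin at the underside.
- parafilm: Roll of film, 72 mm across, 24 mm high, a bystander. Origin at the underside.
- marker: Black marker pen lying on the bench, 130 x 14 x 16 mm, a bystander. Origin at the underside.
There are look-alikes about, which are no part of the job. Leave any purple look-alike of the part that bears jar_2_mid alone.

How it is judged:
On the way, in this order (a step that is already met when the one before it is completed fails the run):
1. the drawer is pulled open, at least 12 cm (value of joint drawer above 0.12 m), for 0.2 s.
2. every spatula lies flat in the compartment of its colour, blade to the back, with the drawer open (value of joint drawer above 0.12 m and x of spatula_red_grip in the frame of slot_red between -0.029 and -0.002 m and y of spatula_red_grip in the frame of slot_red between -0.028 and 0.028 m and z of spatula_red_grip in the frame of slot_red between -0.003 and 0.012 m and angle between the x axis of spatula_red_grip and the x axis of slot_red, either way round below 0.35 rad and angle between each of spatula_red_grip, spatula_yellow_grip, spatula_green_grip's own z axis and vertical below 0.12 rad and x of spatula_yellow_grip in the frame of slot_yellow between -0.029 and -0.002 m and y of spatula_yellow_grip in the frame of slot_yellow between -0.028 and 0.028 m and z of spatula_yellow_grip in the frame of slot_yellow between -0.003 and 0.012 m and angle between the x axis of spatula_yellow_grip and the x axis of slot_yellow, either way round below 0.35 rad and x of spatula_green_grip in the frame of slot_green between -0.029 and -0.002 m and y of spatula_green_grip in the frame of slot_green between -0.028 and 0.028 m and z of spatula_green_grip in the frame of slot_green between -0.003 and 0.012 m and angle between the x axis of spatula_green_grip and the x axis of slot_green, either way round below 0.35 rad), for 0.2 s.
3. the drawer is shut again (value of joint drawer below 0.012 m), for 0.2 s.
At the end, for the whole second after the job is handed in: The drawer is shut to within 12 mm with every spatula present lying flat in its own colour's compartment, blade to the back; every jar present hangs on one of the pegs, mouth towards the board, its mouth within 15 mm of the board and its axis within 14 degrees of the peg's; nothing is held (value of joint drawer below 0.012 m and x of spatula_red_grip in the frame of slot_red between -0.029 and -0.002 m and y of spatula_red_grip in the frame of slot_red between -0.028 and 0.028 m and z of spatula_red_grip in the frame of slot_red between -0.003 and 0.012 m and angle between the x axis of spatula_red_grip and the x axis of slot_red, either way round below 0.35 rad and angle between each of spatula_red_grip, spatula_yellow_grip, spatula_green_grip's own z axis and vertical below 0.12 rad and x of spatula_yellow_grip in the frame of slot_yellow between -0.029 and -0.002 m and y of spatula_yellow_grip in the frame of slot_yellow between -0.028 and 0.028 m and z of spatula_yellow_grip in the frame of slot_yellow between -0.003 and 0.012 m and angle between the x axis of spatula_yellow_grip and the x axis of slot_yellow, either way round below 0.35 rad and x of spatula_green_grip in the frame of slot_green between -0.029 and -0.002 m and y of spatula_green_grip in the frame of slot_green between -0.028 and 0.028 m and z of spatula_green_grip in the frame of slot_green between -0.003 and 0.012 m and angle between the x axis of spatula_green_grip and the x axis of slot_green, either way round below 0.35 rad and z of jar_1_mid in the frame of peg_board between 0.035 and 0.06 m and x of jar_1_mid in the frame of peg_board between -0.025 and 0.028 m and angle between the x axis of each of jar_1_mid, jar_2_mid, jar_3_mid and the z axis of peg_board, either way round below 0.25 rad and (y of jar_1_mid in the frame of peg_1 between -0.025 and 0.025 m or y of jar_1_mid in the frame of peg_2 between -0.025 and 0.025 m or y of jar_1_mid in the frame of peg_3 between -0.025 and 0.025 m) and z of jar_2_mid in the frame of peg_board between 0.035 and 0.06 m and x of jar_2_mid in the frame of peg_board between -0.025 and 0.028 m and (y of jar_2_mid in the frame of peg_1 between -0.025 and 0.025 m or y of jar_2_mid in the frame of peg_2 between -0.025 and 0.025 m or y of jar_2_mid in the frame of peg_3 between -0.025 and 0.025 m) and z of jar_3_mid in the frame of peg_board between 0.035 and 0.06 m and x of jar_3_mid in the frame of peg_board between -0.025 and 0.028 m and (y of jar_3_mid in the frame of peg_1 between -0.025 and 0.025 m or y of jar_3_mid in the frame of peg_2 between -0.025 and 0.025 m or y of jar_3_mid in the frame of peg_3 between -0.025 and 0.025 m)); the robot touches nothing.
It fails at once if the vial, the film roll or the marker is shifted by more than 4 cm (distance of any of vial, parafilm, marker from where it was at the start of the episode above 0.04 m).
Of jar_1, jar_2, jar_3 only 2 to 3 are there at a start; the rules pass over those that are not, and their reading is None.
Of spatula_red, spatula_yellow, spatula_green only 2 to 3 are there at a start; the rules pass over those that are not, and their reading is None.
At some moment in a run one of jar_1, jar_2, jar_3, spatula_red, spatula_yellow, spatula_green may be knocked a few centimetres aside while the robot is not near it.
It also fails if it takes over 210 s, if anything falls off the work surface, if the arm or the gripper's body presses on something with over 40 N, if the wrist force passes 120 N, or if a joint passes its speed limit or range.

## Working session

There is one attempt and no reset: what is moved stays moved. The work goes in short steps, Python scripts to look and compute and a tool call to move; the robot and the scene stay as the last step left them, time stands still between calls to the robot, and variables do not carry over. Pictures are saved under pics/ and viewed, at most 14 in all, crops included, and the job is handed in when it is done.

Besides the shell and the picture viewer there is one more tool, called after ">>>" as name(argument=value, ...) on one line, values as JSON. servo_tool: Moves the arm, as the interface text tells. Its arguments: {"type":"object","properties":{"motion":{"type":"array","items":{"type":"array","items":{"type":"array","items":{"type":"number"}}}},"squeeze":{"type":"number"}},"required":["motion"]}

```bash
ls; mkdir -p pics; cat > h.py <<'E'
import numpy as np, cv2
from cell import arm
def snap(cam,name=None):
    P=arm.camera_params(cam); im,d=arm.snapshot(cam)
    if name: cv2.imwrite(f'pics/{name}.png',im[:,:,::-1])
    return P,im,d
def cloud(P,d):
    v,u=np.mgrid[0:400,0:640]; K=P['mtx']
    X=np.stack([(u-K[0,2])/K[0,0]*d,-(v-K[1,2])/K[1,1]*d,-d,np.ones_like(d)],-1)
    W=X@np.array(P['T']).T
    W=W[...,:3].copy(); W[d<=0]=np.nan
    return W
E
python3 - <<'E'
from h import *
for c in('scene','top'):
    P,im,d=snap(c,c+'0'); W=cloud(P,d); np.save(c+'0.npy',W); print(c,P['T'],{k:v for k,v in P.items() if k not in 'T'})
s=arm.observe(); print(s)
E
```

```text
pics
scene [[ 0.61275649  0.60567742 -0.50762619 -0.20314754]
 [-0.79027003  0.47097736 -0.39198674 -0.53369319]
 [ 0.00166292  0.64135418  0.76724315  1.21371182]
 [ 0.          0.          0.          1.        ]] {'mtx': array([[498.74912225,   0.        , 317.2350337 ],
       [  0.        , 498.74912225, 197.88273501],
       [  0.        ,   0.        ,   1.        ]])}
top [[ 0.01662037  0.99855072 -0.05118821  0.49326121]
 [-0.99982948  0.0170101   0.00718733  0.04174229]
 [ 0.00804763  0.05106002  0.99866316  1.19141112]
 [ 0.          0.          0.          1.        ]] {'mtx': array([[370.92632531,   0.        , 321.37482616],
       [  0.        , 370.92632531, 200.90179993],
       [  0.        ,   0.        ,   1.        ]])}
{'time': 0.1, 'joint_pos': array([ 1.13767088e+00,  1.81463590e-01,  1.60790316e+00,  2.23460292e-05,
        1.35376131e+00, -2.06286474e-01]), 'qvel': array([ 0.00035958, -0.00174087, -0.00238767, -0.00237848, -0.00101393,
        0.00130323]), 'joint_torque': array([ 8.68867319e-04, -4.34828711e+01, -3.42694294e+01,  7.03590014e-02,
        3.39821388e-02, -1.17929508e-05]), 'eef_pos': array([0.12908421, 0.55984215, 0.23790434]), 'eef_rot': array([-3.14009427e+00, -3.35843266e-04,  2.91474860e+00]), 'ft_force': array([0.29034661, 0.25378709, 1.01540182]), 'wrist_torque': array([ 0.00939176, -0.00126157, -0.01857982]), 'finger_force': 0.0, 'opening': 0.08803610442563456}
```

View pics/scene0.png

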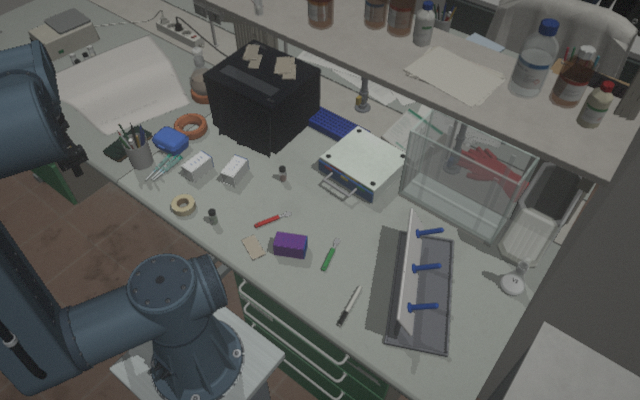

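View pics/top0.png

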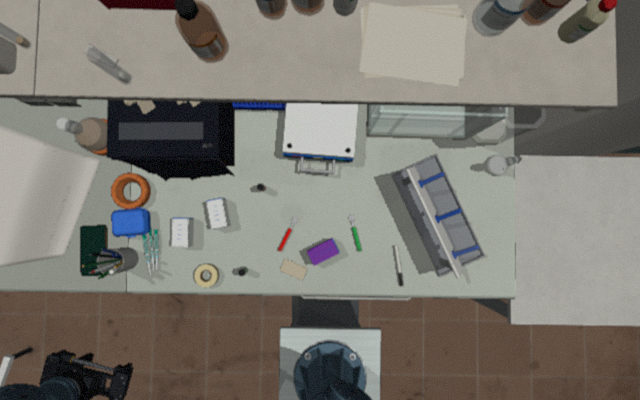

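The scene picture shows two white jars at (197,165) and (234,172), a purple look-alike at (291,245), red and green spatulas at (270,219) and (331,255), and the cabinet at (362,163). It also shows the film roll (183,205), the marker (349,305), the rack (425,285), and two vial-like items at (282,173) and (212,215).

```bash
cat > m.py <<'E'
from h import *
T=np.load('top0.npy');S=np.load('scene0.npy')
for c,n in(('top','jar_1_mid'),('scene','jar_1_mid'),('top','spatula_red_grip'),('top','vial'),('top','marker'),('top','parafilm'),('top','drawer_handle'),('top','peg_1'),('scene','peg_board')):
    W=T if c=='top' else S
    for r in arm.masks_of(c,n):
        if r['conf']<.2: continue
        p=W[r['pixels']];p=p[~np.isnan(p[:,0])]
        z=p[:,2]; rect=cv2.minAreaRect((p[:,:2]*1000).astype(np.float32))
        print(c,n,round(r['conf'],2),np.round(r['position']),'med',np.round(np.median(p,0),3),'z98',np.round(np.percentile(z,98),3),'rect',np.round(rect[0],0),np.round(rect[1]),round(rect[2]),len(p))
E
python3 m.py
python3 - <<'E'
import cv2
a=cv2.imread('pics/scene0.png')[130:260,160:360]
b=cv2.imread('pics/top0.png')[170:300,150:350]
cv2.imwrite('pics/crop0.png',cv2.vconcat([cv2.resize(x,None,fx=2.3*1.0,fy=2.3,interpolation=2) for x in(a,b)]))
E
```

```text
top spatula_red_grip 0.64 [439. 218.] med [ 0.507 -0.308  0.117] z98 0.136 rect [ 519. -337.] [338. 130.] 26 1442
top spatula_red_grip 0.58 [358. 233.] med [ 0.439 -0.079  0.008] z98 0.013 rect [457. -76.] [118.  20.] 15 142
top spatula_red_grip 0.5 [285. 240.] med [0.434 0.147 0.009] z98 0.013 rect [449. 140.] [ 12. 109.] 65 91
top vial 0.65 [438. 223.] med [ 0.501 -0.308  0.116] z98 0.136 rect [ 513. -320.] [337. 133.] 33 1481
top marker 0.54 [397. 268.] med [ 0.348 -0.213  0.011] z98 0.016 rect [ 355. -215.] [121.  15.] 9 139
top parafilm 0.61 [202. 277.] med [0.317 0.388 0.023] z98 0.028 rect [317. 389.] [72. 70.] 64 389
top drawer_handle 0.85 [318. 161.] med [0.688 0.046 0.039] z98 0.053 rect [674.  48.] [216.  61.] 86 492
top drawer_handle 0.23 [398. 262.] med [ 0.374 -0.211  0.011] z98 0.016 rect [ 358. -211.] [114.  11.] 8 90
top peg_1 0.89 [437. 217.] med [ 0.51  -0.305  0.118] z98 0.136 rect [ 512. -320.] [339.  92.] 26 1433
scene peg_board 0.64 [408. 269.] med [ 0.486 -0.317  0.112] z98 0.137 rect [ 556. -311.] [444. 115.] 25 2406
scene peg_board 0.57 [274. 220.] med [0.445 0.141 0.009] z98 0.016 rect [448. 142.] [ 24. 118.] 65 161
```

View pics/crop0.png

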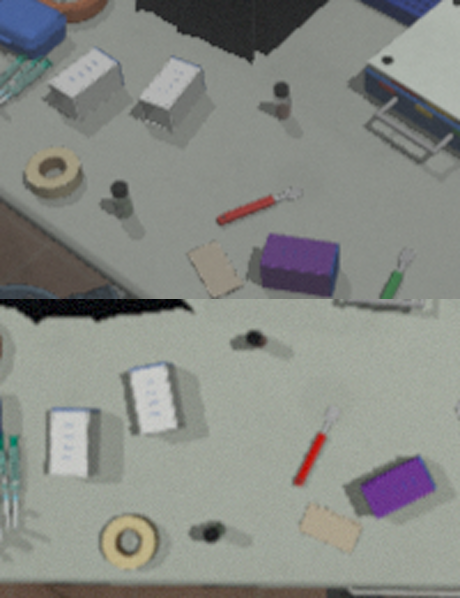

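The crops show both white jars with their blue closed end on the far (+x) side, so the mouths face the robot. The jars are the white ones at top (181,232) and (216,213). The box at (322,251) is the purple look-alike and stays put. Next I fit exact poses from depth.

```bash
cat > fit.py <<'E'
from h import *
T=np.load('top0.npy');S=np.load('scene0.npy')
ti=cv2.imread('pics/top0.png');si=cv2.imread('pics/scene0.png')
def rect(p):
    r=cv2.minAreaRect((p[:,:2]*1000).astype(np.float32)); b=cv2.boxPoints(r)
    e=[b[1]-b[0],b[2]-b[1]]; l=max(e,key=lambda v:np.hypot(*v)); a=np.arctan2(l[1],l[0])
    if abs(a)>np.pi/2: a-=np.sign(a)*np.pi
    return np.round(np.array(r[0]),1),np.round(r[1],1),round(float(a),3)
def reg(W,x0,x1,y0,y1,z0,z1):
    return (W[...,0]>x0)&(W[...,0]<x1)&(W[...,1]>y0)&(W[...,1]<y1)&(W[...,2]>z0)&(W[...,2]<z1)
if __name__=='__main__':
    print('table z',np.nanmedian(T[reg(T,.35,.6,-.1,.3,-.02,.02)][:,2]),np.nanmedian(S[reg(S,.35,.6,-.1,.3,-.02,.02)][:,2]))
    for nm,W in(('top',T),('scene',S)):
        m=reg(W,.3,.7,.25,.52,.04,.062).astype(np.uint8)
        n,l,st,_=cv2.connectedComponentsWithStats(m)
        for i in range(1,n):
            if st[i,4]>150: p=W[l==i]; print(nm,'white?',rect(p),np.round(np.median(p,0),3),st[i,4])
    for nm,W,im in(('top',T,ti),('scene',S,si)):
        hsv=cv2.cvtColor(im,cv2.COLOR_BGR2HSV);H,s,v=[hsv[...,k].astype(int) for k in range(3)]
        R=reg(W,.3,.6,-.25,.25,-.01,.03)
        for c,mm in(('red',((H<8)|(H>172))&(s>130)),('green',(H>45)&(H<80)&(s>110)),('yellow',(H>22)&(H<35)&(s>120))):
            p=W[R&mm]
            if len(p)>15: print(nm,c,rect(p),len(p),np.round(np.mean(p,0),3),np.round(np.percentile(p[:,2],90),3))
        # pegs: blue in board region
        m=(reg(W,.3,.75,-.6,-.15,.05,.2)&(H>100)&(H<125)&(s>110)).astype(np.uint8)
        n,l,st,_=cv2.connectedComponentsWithStats(m)
        for i in range(1,n):
            if st[i,4]>15:
                p=W[l==i]; q=p.mean(0); d=np.linalg.svd(p-q)[2][0]; t=(p-q)@d; print(nm,'peg',np.round(q,3),np.round(d,3),np.round(q+d*t.min(),3),np.round(q+d*t.max(),3),st[i,4])
    # board top edge
    for nm,W in(('top',T),('scene',S)):
        p=W[reg(W,.3,.75,-.6,-.15,.125,.145)]; print(nm,'edge',rect(p))
        p=W[reg(W,.6,.95,-.1,.2,.055,.07)]; print(nm,'cab',rect(p),np.round(np.median(p,0),3))
        p=W[reg(W,.6,.95,-.1,.2,.02,.045)]; 
        q=p[p[:,0]<.70]; print(nm,'handle',rect(q),np.round(q.min(0),3),len(q))
E
python3 fit.py
```

```text
table z -0.0005091983945266776 0.0015387947313334482
top white? (array([510.6, 355.7]), array([89.8, 51.6]), 0.23) [0.511 0.355 0.049] 496
top white? (array([450.6, 466.2]), array([89.5, 53. ]), 0.006) [0.452 0.464 0.049] 516
scene white? (array([629.4, 415. ]), array([ 22.1, 209.4]), -1.54) [0.632 0.415 0.051] 246
scene white? (array([449.6, 464.3]), array([57.4, 92. ]), -0.0) [0.449 0.461 0.051] 368
scene white? (array([509.8, 354.8]), array([94.2, 54.9]), 0.203) [0.508 0.353 0.051] 362
top red (array([429.7, 148.8]), array([11.6, 74.8]), -0.446) 86 [0.429 0.149 0.009] 0.012
top green (array([435. , -80.2]), array([74.1, 10.5]), 0.284) 80 [ 0.436 -0.08   0.009] 0.012
top peg [ 0.618 -0.283  0.118] [-0.385  0.794 -0.469] [ 0.633 -0.314  0.136] [ 0.605 -0.256  0.102] 100
top peg [ 0.514 -0.332  0.117] [-0.38   0.788 -0.485] [ 0.529 -0.363  0.136] [ 0.502 -0.305  0.101] 107
top peg [ 0.411 -0.382  0.118] [-0.37   0.797 -0.477] [ 0.425 -0.412  0.136] [ 0.399 -0.355  0.102] 89
scene red (array([426.6, 147.4]), array([14.1, 75.8]), -0.401) 72 [0.427 0.146 0.011] 0.015
scene green (array(
[... 178 characters left out ...]
 112
scene peg [ 0.51  -0.333  0.117] [ 0.413 -0.786  0.46 ] [ 0.496 -0.306  0.101] [ 0.526 -0.364  0.135] 133
scene peg [ 0.407 -0.383  0.118] [ 0.404 -0.783  0.472] [ 0.393 -0.357  0.102] [ 0.422 -0.414  0.136] 156
top edge (array([ 563. , -431.4]), array([340.7, 338.3]), 0.445)
top cab (array([776.3,  41.5]), array([223.3, 163.9]), 1.524) [0.774 0.04  0.061]
top handle (array([672.7,  47.7]), array([214.5,  58. ]), 1.507) [ 0.641 -0.06   0.021] 244
scene edge (array([ 560.1, -434.3]), array([341.7, 341.2]), 0.441)
scene cab (array([790.8,  41.3]), array([226.4, 214.6]), 1.509) [0.786 0.036 0.063]
scene handle (array([667.7,  44.2]), array([222.7,  63. ]), 1.565) [ 0.636 -0.067  0.02 ] 438
```

Fits: jars at (0.511,0.355), yaw 0.22 and (0.451,0.466), yaw 0. The grip heights and sizes match the description. The peg direction of (.373,-.781,.5) is consistent with the stated 30 degree rise. The handle is near (0.648,0.049). I'll move over it and refine with the wrist camera.

>>> servo_tool(motion=[[[3,-3.2,0,0,0,-0.0875,0.3],[3,-3.2,0,0,0,-0.0875,0.3],[3,-3.2,0,0,0,-0.0875,0.3],[3,-3.2,0,0,0,-0.0875,0.3],[3,-3.2,0,0,0,-0.0875,0.3],[3,-3.2,0,0,0,-0.0875,0.3],[3,-3.2,0,0,0,-0.0875,0.3],[3,-3.2,0,0,0,-0.0875,0.3],[3,-3.2,0,0,0,-0.0875,0.3],[3,-3.2,0,0,0,-0.0875,0.3],[3,-3.2,0,0,0,-0.0875,0.3],[3,-3.2,0,0,0,-0.0875,0.3],[3,-3.2,0,0,0,-0.0875,0.3],[3,-3.2,0,0,0,-0.0875,0.3],[3,-3.2,0,0,0,-0.0875,0.3],[3,-3.2,0,0,0,-0.0875,0.3],[0,0,0,0,0,0,0.3],[0,0,0,0,0,0,0.3]]], squeeze=25)

```text
time: 2.35
eef_pos: [0.6093, 0.0475, 0.2382]
eef_rot: [-3.14, -0.0, 1.514]
ft_force: [-0.3, 0.2, 0.4]
opening: 0.0309
finger_force: 0.0
```

```bash
python3 - <<'E'
from h import *
from fit import rect,reg
P,im,d=snap('wrist','w1');W=cloud(P,d);np.save('w1.npy',W)
print(P['T'][:3,3])
for lo,hi in((.015,.0385),(.028,.045),(.05,.07)):
    p=W[reg(W,.55,.95,-.15,.25,lo,hi)]; print(lo,len(p),rect(p) if len(p)>5 else '',np.round(np.nanmin(p,0),3) if len(p) else '')
p=W[reg(W,.6,.665,-.15,.25,.025,.045)];print(rect(p),p[:,2].max())
E
```

```text
[0.614893   0.12915676 0.38311671]
0.015 10960 (array([794.2,  43.2]), array([309. , 306.6]), 0.02) [ 0.641 -0.111  0.015]
0.028 7953 (array([790.6,  23.9]), array([303.2, 306. ]), -1.342) [ 0.641 -0.109  0.028]
0.05 47886 (array([792.3,  23.7]), array([257.9, 214.2]), 1.512) [ 0.682 -0.109  0.05 ]
(array([654.1,  50.8]), array([107.8,  24.3]), 1.543) 0.039095249810247146
```

View pics/w1.png

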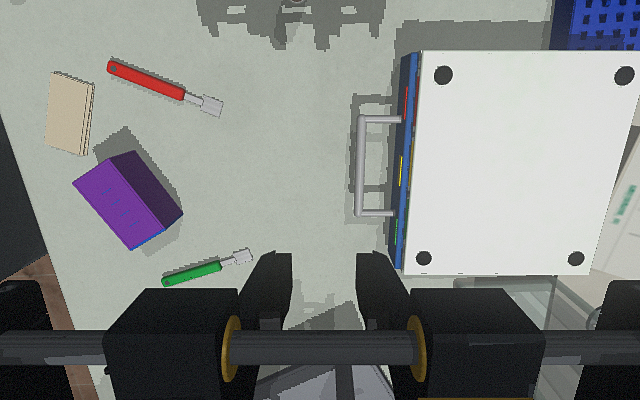

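The wrist view shows the handle bar at column 361, rows 115–215, parallel to the blue front. The red and green spatulas and the purple box are at left.

```bash
python3 - <<'E'
from h import *
W=np.load('w1.npy')
for r in (125,145,165,185,205):
    p=W[r,350:375]; print(r,[(round(x*1000),round(y*1000),round(z*1000)) for x,y,z in p[::3]])
E
```

```text
125 [(642, 91, -1), (645, 91, 0), (648, 91, 0), (648, 94, 36), (651, 94, 37), (654, 94, 36), (661, 90, 0), (665, 90, 0), (668, 90, -2)]
145 [(641, 69, -2), (644, 69, -1), (645, 74, 33), (648, 75, 36), (651, 74, 36), (654, 74, 34), (661, 68, -2), (665, 68, -1), (668, 68, 0)]
165 [(640, 46, -1), (644, 46, -1), (644, 54, 35), (647, 54, 35), (650, 54, 35), (658, 45, -2), (661, 45, -1), (664, 45, 0), (668, 45, 0)]
185 [(640, 23, -2), (643, 23, 0), (644, 32, 35), (647, 33, 37), (650, 32, 35), (657, 22, -2), (660, 22, 0), (664, 21, -2), (668, 21, -2)]
205 [(639, -2, -2), (642, -2, -1), (643, 10, 35), (646, 11, 37), (650, 9, 34), (656, -3, 0), (660, -4, -2), (664, -3, -1), (667, -3, -1)]
```

>>> servo_tool(motion=[[[1.95,0.1,0,0,0,0,0.3],[1.95,0.1,0,0,0,0,0.3],[0,0,-4,0,0,0,0.3],[0,0,-4,0,0,0,0.3],[0,0,-4,0,0,0,0.3],[0,0,-4,0,0,0,0.3],[0,0,-3,0,0,0,0.3],[0,0,-2,0,0,0,0.3],[0,0,-1.3,0,0,0,0.3],[0,0,0,0,0,0,0.3],[0,0,0,0,0,0,1],[0,0,0,0,0,0,1],[0,0,0,0,0,0,1],[0,0,0,0,0,0,1]]])

```text
time: 3.8
eef_pos: [0.6492, 0.0504, 0.0173]
eef_rot: [3.139, -0.0, 1.515]
ft_force: [-0.7, 1.4, 5.4]
opening: 0.0087
finger_force: 25.0
```

>>> servo_tool(motion=[[[-1,0.054,0,0,0,0,1],[-1.5,0.081,0,0,0,0,1],[-1.5,0.081,0,0,0,0,1],[-1.5,0.081,0,0,0,0,1],[-1.5,0.081,0,0,0,0,1],[-1.5,0.081,0,0,0,0,1],[-1.5,0.081,0,0,0,0,1],[-1.5,0.081,0,0,0,0,1],[-1.5,0.081,0,0,0,0,1],[-1.5,0.081,0,0,0,0,1],[-1,0.054,0,0,0,0,1],[0,0,0,0,0,0,1],[0,0,0,0,0,0,1]]])

```text
time: 5.1
eef_pos: [0.4948, 0.0595, 0.0172]
eef_rot: [3.137, -0.001, 1.514]
ft_force: [3.0, 6.1, 5.9]
opening: 0.0093
finger_force: 25.2
```

>>> servo_tool(motion=[[[0,0,0,0,0,0,0.3],[0,0,0,0,0,0,0.3],[0,0,0,0,0,0,0.3],[0,0,3,0,0,0,0.3],[0,0,4,0,0,0,0.3],[0,0,4,0,0,0,0.3],[0,0,4,0,0,0,0.3],[-0.65,0.9,2,0,0,0.12,0.3],[-0.65,0.9,0,0,0,0.12,0.3],[-0.65,0.9,0,0,0,0.12,0.3],[-0.65,0.9,0,0,0,0.12,0.3],[-0.65,0.9,0,0,0,0.12,0.3],[-0.65,0.9,0,0,0,0.12,0.3],[-0.65,0.9,0,0,0,0.12,0.3],[-0.65,0.9,0,0,0,0.12,0.3],[-0.65,0.9,0,0,0,0.12,0.3],[-0.65,0.9,0,0,0,0.12,0.3],[0,0,0,0,0,0,0.3]]])

```text
time: 6.9
eef_pos: [0.4272, 0.1491, 0.1852]
eef_rot: [-3.141, -0.001, 2.717]
ft_force: [0.3, -0.5, 0.1]
opening: 0.0307
finger_force: 0.0
```

```bash
cat > look.py <<'E'
from h import *
from fit import rect,reg
import sys
def look(cam,name):
    P,im,d=snap(cam,name);W=cloud(P,d)
    hsv=cv2.cvtColor(im,cv2.COLOR_RGB2HSV);H,s,v=[hsv[...,k].astype(int) for k in range(3)]
    R=reg(W,.3,.75,-.25,.25,-.02,.035)
    for c,mm in(('red',((H<8)|(H>172))&(s>110)),('green',(H>45)&(H<85)&(s>90)),('yellow',(H>20)&(H<35)&(s>110))):
        n,l,st,_=cv2.connectedComponentsWithStats((R&mm).astype(np.uint8))
        for i in range(1,n):
            if st[i,4]>25: p=W[l==i]; print(cam,c,rect(p),st[i,4],np.round(np.mean(p,0),3),np.round(np.percentile(p[:,2],[10,90]),3))
    return W,im
if __name__=='__main__':
    for a in sys.argv[2:]: look(a,a+sys.argv[1])
    print(arm.observe()['eef_pos'],arm.observe()['eef_rot'])
E
python3 look.py 2 top wrist scene
```

```text
top red (array([614. , 117.4]), array([ 49.5, 120. ]), -0.056) 575 [0.613 0.117 0.011] [0.008 0.014]
top green (array([605.2, -13.5]), array([ 47.9, 117.6]), -0.062) 547 [ 0.605 -0.013  0.011] [0.008 0.014]
top green (array([436. , -79.5]), array([76. , 11.2]), 0.272) 88 [ 0.435 -0.08   0.009] [0.006 0.012]
top yellow (array([610.1,  51.5]), array([ 49.8, 119.5]), -0.062) 576 [0.609 0.052 0.011] [0.008 0.014]
wrist red (array([429.4, 149.8]), array([12.5, 78.1]), -0.432) 1006 [0.429 0.15  0.009] [0.007 0.01 ]
wrist red (array([588.8, 108.3]), array([27.4, 31.4]), -0.077) 489 [0.587 0.109 0.011] [0.01  0.012]
wrist red (array([662.4, 106.7]), array([32.9, 22.6]), 1.452) 329 [0.663 0.105 0.011] [0.01  0.012]
wrist green (array([434.9, -82.5]), array([75.7, 21.5]), 0.25) 904 [ 0.43  -0.078  0.007] [0.003 0.009]
wrist green (array([632.1,  -7.3]), array([55.5, 54.2]), 1.17) 1226 [ 0.634 -0.01   0.011] [0.01  0.012]
wrist yellow (array([573.5,  61.2]), array([42.7, 14.1]), 1.241) 229 [0.576 0.066 0.011] [0.01  0.012]
wrist yellow (array([645.8,  50.4]), array([51.7, 50.2]), 1.491) 1117 [0.649 0.049 0.011] [0.01  0.012]
scene red (array([620., 117.]), array([ 51.9, 104.1]), -0.052) 348 [0.62  0.117 0.013] [0.01  0.017]
scene red (array([427.6, 148.5]), array([13.2, 77.2]), -0.411) 90 [0.428 0.147 0.009] [0.005 0.014]
scene green (array([612.7, -12. ]), array([ 44.8, 104.7]), -0.066) 340 [ 0.611 -0.013  0.013] [0.01  0.017]
scene green (array([433.7, -80.8]), array([76.5, 10.6]), 0.281) 81 [ 0.434 -0.081  0.011] [0.007 0.014]
scene yellow (array([617.7,  50.7]), array([ 51.2, 103.5]), -0.078) 374 [0.616 0.051 0.013] [0.01  0.017]
[0.42832116 0.14830244 0.18552926] [-3.14120402e+00 -7.16419677e-05  2.71194247e+00]
```

View pics/wrist2.png

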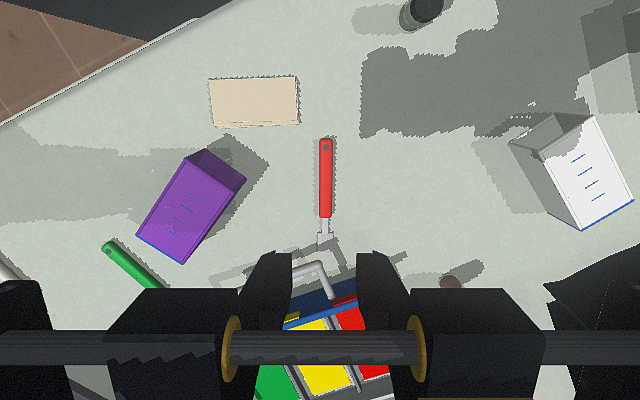

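The wrist picture shows the red handle at col 325, rows 138–218, centred and in line with the fingers. The slot floors are at z≈0.011. Picking red now.

>>> servo_tool(motion=[[[0.5,-0.1,-3,0,0,0,0.3],[0,0,-4,0,0,0,0.3],[0,0,-4,0,0,0,0.3],[0,0,-3,0,0,0,0.3],[0,0,-2,0,0,0,0.3],[0,0,-1.3,0,0,0,0.3],[0,0,-0.8,0,0,0,0.3],[0,0,0,0,0,0,0.3],[0,0,0,0,0,0,1],[0,0,0,0,0,0,1],[0,0,0,0,0,0,1],[0,0,0,0,0,0,1]]], squeeze=15)

```text
time: 8.25
eef_pos: [0.4342, 0.1478, 0.0056]
eef_rot: [3.141, 0.002, 2.715]
ft_force: [0.4, -0.4, 5.8]
opening: 0.0128
finger_force: 15.0
```

>>> servo_tool(motion=[[[0,0,3,0,0,0,1],[0,0,4,0,0,0,1],[0,0,3,0,0,0.035,1],[3,-0.6,0,0,0,0.08,1],[3.4,-0.6,0,0,0,0.08,1],[3.4,-0.6,0,0,0,0.08,1],[3.4,-0.6,0,0,0,0.06,1],[3.2,-0.6,0,0,0,0.04,1],[0,0,0,0,0,0,1],[0,0,0,0,0,0,1]]])

```text
time: 9.25
eef_pos: [0.5968, 0.1176, 0.1041]
eef_rot: [3.142, -0.001, 3.089]
ft_force: [-0.7, 0.5, -0.4]
opening: 0.0127
finger_force: 15.0
```

>>> servo_tool(motion=[[[0,0,-2,0,0,0,1],[0,0,-3,0,0,0,1],[0,0,-2,0,0,0,1],[0,0,-1,0,0,0,1],[0,0,-0.5,0,0,0,1],[0,0,0,0,0,0,1],[0,0,0,0,0,0,0.6],[0,0,0,0,0,0,0.6],[0,0,0,0,0,0,0.6],[0,0,2,0,0,0,0.6],[0,0,4,0,0,0,0.6],[0,0,4,0,0,0,0.6],[0,0,0,0,0,0,0.6]]])

```text
time: 10.55
eef_pos: [0.6018, 0.1178, 0.1267]
eef_rot: [3.141, 0.012, 3.09]
ft_force: [0.4, -1.0, 1.0]
opening: 0.018
finger_force: 0.0
```

>>> servo_tool(motion=[[[-2.3,-2.8,1,0,0,0.05,0.3],[-2.3,-2.8,1,0,0,0.05,0.3],[-2.3,-2.8,1,0,0,0.05,0.3],[-2.3,-2.8,1,0,0,0.05,0.3],[-2.3,-2.8,1,0,0,0.05,0.3],[-2.3,-2.8,0,0,0,0.05,0.3],[-2.3,-2.8,0,0,0,0.03,0.3],[0,0,0,0,0,0,0.3],[0,0,0,0,0,0,0.3]]])

```text
time: 11.45
eef_pos: [0.4362, -0.0788, 0.1697]
eef_rot: [-3.141, 0.001, -2.866]
ft_force: [-0.8, 0.4, 0.1]
opening: 0.0307
finger_force: 0.0
```

```bash
python3 look.py 3 top wrist
```

```text
top red (array([613. , 117.4]), array([ 49.9, 122.5]), -0.061) 522 [0.61  0.117 0.013] [0.009 0.02 ]
top green (array([606.5, -13.6]), array([ 47.7, 117.5]), -0.064) 547 [ 0.606 -0.014  0.011] [0.008 0.014]
top yellow (array([611.6,  51.4]), array([ 50.3, 120.6]), -0.061) 578 [0.61  0.052 0.011] [0.008 0.014]
wrist green (array([435. , -79.4]), array([78.5, 12.1]), 0.272) 1056 [ 0.434 -0.08   0.009] [0.008 0.01 ]
wrist green (array([574. , -18.6]), array([27.5, 46.2]), -1.285) 689 [ 0.577 -0.018  0.011] [0.01  0.012]
wrist green (array([648.2, -15.7]), array([50.9, 39.2]), 1.542) 929 [ 0.651 -0.013  0.011] [0.01  0.012]
wrist yellow (array([646.2,  43.1]), array([52.2, 46.2]), 0.245) 1020 [0.647 0.044 0.011] [0.01  0.012]
[ 0.4367356  -0.07793851  0.1697046 ] [ 3.14152903e+00  4.40080244e-04 -2.86349025e+00]
```

>>> servo_tool(motion=[[[0.3,0,-3,0,0,0,0.3],[0,0,-4,0,0,0,0.3],[0,0,-4,0,0,0,0.3],[0,0,-2.5,0,0,0,0.3],[0,0,-1.7,0,0,0,0.3],[0,0,-1.2,0,0,0,0.3],[0,0,0,0,0,0,0.3],[0,0,0,0,0,0,1],[0,0,0,0,0,0,1],[0,0,0,0,0,0,1],[0,0,0,0,0,0,1]]])

```text
time: 12.65
eef_pos: [0.4402, -0.0786, 0.0067]
eef_rot: [-3.14, 0.002, -2.864]
ft_force: [0.7, 1.4, 4.1]
opening: 0.0126
finger_force: 15.0
```

>>> servo_tool(motion=[[[0,0,3,0,0,0,1],[0,0,4,0,0,0,1],[0,0,3,0,0,-0.033,1],[3,1.3,0,0,0,-0.06,1],[3,1.3,0,0,0,-0.06,1],[3,1.3,0,0,0,-0.06,1],[3,1.3,0,0,0,-0.06,1],[3,1.4,0,0,0,-0.06,1],[0,0,0,0,0,0,1],[0,0,-2,0,0,0,1],[0,0,-3,0,0,0,1],[0,0,-2,0,0,0,1],[0,0,-1,0,0,0,1],[0,0,-0.6,0,0,0,1],[0,0,0,0,0,0,1],[0,0,0,0,0,0,0.6],[0,0,0,0,0,0,0.6],[0,0,0,0,0,0,0.6],[0,0,0,0,0,0,0.6]]])

```text
time: 14.55
eef_pos: [0.5897, -0.0124, 0.0203]
eef_rot: [-3.141, 0.001, 3.087]
ft_force: [-0.2, 0.6, 0.5]
opening: 0.0176
finger_force: 0.0
```

>>> servo_tool(motion=[[[0,0,2,0,0,0,0.6],[0,0,4,0,0,0,0.6],[0,0,4,0,0,0,0.6],[-0.75,0.55,4,0,0,-0.12,0.3],[-0.75,0.55,4,0,0,-0.12,0.3],[-0.75,0.55,2,0,0,-0.12,0.3],[-0.75,0.55,2,0,0,-0.12,0.3],[-0.75,0.55,0,0,0,-0.12,0.3],[-0.75,0.55,0,0,0,-0.12,0.3],[-0.75,0.55,0,0,0,-0.12,0.3],[-0.75,0.55,0,0,0,-0.12,0.3],[-0.75,0.55,0,0,0,-0.12,0.3],[-0.75,0.55,0,0,0,-0.12,0.3],[-0.75,0.55,0,0,0,-0.12,0.3],[-0.75,0.55,0,0,0,-0.12,0.3],[-0.45,0.6,0,0,0,-0.13,0.3],[0,0,0,0,0,0,0.3]]])

```text
time: 16.25
eef_pos: [0.4943, 0.0602, 0.24]
eef_rot: [3.141, -0.0, 1.517]
ft_force: [0.5, -1.0, 0.6]
opening: 0.0307
finger_force: 0.0
```

```bash
python3 look.py 4 wrist top
```

```text
wrist red (array([613.8, 118.4]), array([ 49.2, 122.2]), -0.053) 5052 [0.61  0.12  0.012] [0.01 0.02]
wrist green (array([606.2, -13.2]), array([ 50.5, 122.1]), -0.065) 3618 [ 0.602 -0.011  0.012] [0.01  0.019]
wrist yellow (array([610.5,  52.2]), array([ 50.8, 120.8]), -0.067) 4684 [0.61  0.053 0.011] [0.01  0.012]
top red (array([627.8, 116.7]), array([49.5, 92.9]), -0.063) 327 [0.626 0.12  0.013] [0.009 0.02 ]
top green (array([610.8, -13.7]), array([ 47.8, 108.3]), -0.063) 388 [ 0.612 -0.013  0.013] [0.008 0.02 ]
top yellow (array([648.2,  49.2]), array([49.7, 41.8]), 1.487) 205 [0.648 0.049 0.011] [0.009 0.014]
top yellow (array([579.8,  58.8]), array([36. ,  9.5]), 1.439) 36 [0.58  0.059 0.011] [0.008 0.014]
[0.49492157 0.05965407 0.23998377] [3.14094098e+00 1.75504071e-04 1.52070360e+00]
```

View pics/wrist4.png

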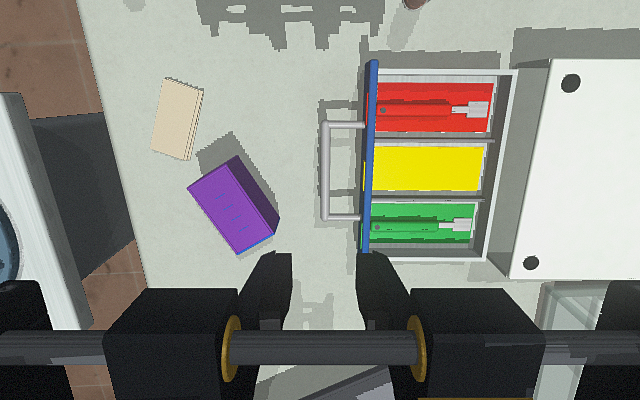

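Red and green lie in their compartments, blades to the back (red row 110, green row 225). Now measuring their offsets and the handle.

```bash
python3 - <<'E'
from h import *
from fit import rect,reg
P,im,d=snap('wrist','w5');W=cloud(P,d)
for y0,y1 in((.09,.145),(-.04,.015)):
    print(rect(W[reg(W,.552,.67,y0,y1,.0165,.03)]))
p=W[reg(W,.47,.51,0.02,.1,.025,.045)];print('handle',np.round(np.median(p,0),4),rect(p))
E
```

```text
(array([594.1, 106.4]), array([35.5, 84.4]), -0.048)
(array([611.1,  -7.5]), array([118.7,  26.2]), 0.173)
handle [0.4967 0.063  0.0361] (array([497. ,  60.2]), array([80. ,  9.5]), 1.518)
```

>>> servo_tool(motion=[[[0.2,0,-4,0,0,0,0.3],[0,0,-4,0,0,0,0.3],[0,0,-4,0,0,0,0.3],[0,0,-4,0,0,0,0.3],[0,0,-3,0,0,0,0.3],[0,0,-2,0,0,0,0.3],[0,0,-1.3,0,0,0,0.3],[0,0,0,0,0,0,0.3],[0,0,0,0,0,0,1],[0,0,0,0,0,0,1],[0,0,0,0,0,0,1],[0,0,0,0,0,0,1]]], squeeze=20)

```text
time: 17.6
eef_pos: [0.4976, 0.0596, 0.0179]
eef_rot: [3.14, 0.0, 1.517]
ft_force: [-2.1, -0.2, 5.1]
opening: 0.0093
finger_force: 20.0
```

>>> servo_tool(motion=[[[0.5,-0.027,0,0,0,0,1],[1,-0.054,0,0,0,0,1],[1.5,-0.081,0,0,0,0,1],[1.5,-0.081,0,0,0,0,1],[1.5,-0.081,0,0,0,0,1],[1.5,-0.081,0,0,0,0,1],[1.5,-0.081,0,0,0,0,1],[1.5,-0.081,0,0,0,0,1],[1.5,-0.081,0,0,0,0,1],[1.5,-0.081,0,0,0,0,1],[1,-0.054,0,0,0,0,1],[0.5,-0.027,0,0,0,0,1],[0,0,0,0,0,0,1],[0,0,0,0,0,0,1]]])

```text
time: 19.0
eef_pos: [0.6481, 0.0506, 0.0179]
eef_rot: [3.139, 0.001, 1.517]
ft_force: [1.9, -5.5, 6.3]
opening: 0.0089
finger_force: 20.0
```

>>> servo_tool(motion=[[[0.2,-0.01,0,0,0,0,1],[0.2,-0.01,0,0,0,0,1],[0,0,0,0,0,0,1],[0,0,0,0,0,0,1]]])

```text
time: 19.4
eef_pos: [0.6516, 0.0504, 0.0179]
eef_rot: [3.139, 0.001, 1.517]
ft_force: [0.2, -6.6, 6.1]
opening: 0.0092
finger_force: 20.0
```

>>> servo_tool(motion=[[[0.2,-0.01,0,0,0,0,1],[0.2,-0.01,0,0,0,0,1],[0.2,-0.01,0,0,0,0,1],[0,0,0,0,0,0,1],[0,0,0,0,0,0,1]]])

```text
time: 19.9
eef_pos: [0.6546, 0.0502, 0.0177]
eef_rot: [-3.137, 0.002, 1.517]
ft_force: [-12.4, -6.0, 15.6]
opening: 0.0093
finger_force: 20.0
```

>>> servo_tool(motion=[[[0,0,0,0,0,0,0.3],[0,0,0,0,0,0,0.3],[0,0,2,0,0,0,0.3],[0,0,4,0,0,0,0.3],[0,0,4,0,0,0,0.3],[-0.9,2.1,4,0,0,0.123,-1],[-0.9,2.1,4,0,0,0.123,-1],[-0.9,2.1,2,0,0,0.123,-1],[-0.9,2.1,1,0,0,0.123,-1],[-0.9,2.1,0,0,0,0.123,-1],[-0.9,2.1,0,0,0,0.123,-1],[-0.9,2.1,0,0,0,0.123,-1],[-0.9,2.1,0,0,0,0.123,-1],[-0.9,2.1,0,0,0,0.123,-1],[-0.9,2.1,0,0,0,0.123,-1],[-0.9,2.1,0,0,0,0.123,-1],[-0.9,2.1,0,0,0,0.123,-1],[-0.9,2.1,0,0,0,0.123,-1],[-0.9,2.1,0,0,0,0.123,-1],[-0.9,2.1,0,0,0,0.123,-1]]])

```text
time: 21.9
eef_pos: [0.5208, 0.3673, 0.2261]
eef_rot: [3.141, -0.001, -2.916]
ft_force: [1.5, -0.3, 0.3]
opening: 0.0883
finger_force: 0.0
```

```bash
cat > jar.py <<'E'
from h import *
from fit import rect,reg
import sys
for c in sys.argv[2:]:
    P,im,d=snap(c,c+sys.argv[1]);W=cloud(P,d)
    m=reg(W,.35,.6,.25,.53,.044,.058).astype(np.uint8)
    n,l,st,_=cv2.connectedComponentsWithStats(m)
    for i in range(1,n):
        if st[i,4]>150: p=W[l==i]; print(c,rect(p),np.round(np.median(p,0),3),st[i,4])
s=arm.observe();print(s['eef_pos'],s['eef_rot'],s['joint_pos'])
E
python3 jar.py 6 wrist top
```

```text
wrist (array([449.4, 467. ]), array([90. , 51.2]), 0.004) [0.446 0.466 0.049] 5392
wrist (array([509.5, 357.1]), array([89.9, 50.7]), 0.212) [0.506 0.357 0.049] 4777
top (array([510.1, 355.8]), array([88.8, 51.8]), 0.225) [0.493 0.346 0.049] 286
[0.51989059 0.36871108 0.22610136] [ 3.14037229e+00 -9.74845250e-04 -2.91571077e+00] [ 4.30294917e-01  3.27787745e-01  1.45263700e+00  1.42379779e-03
  1.36187494e+00 -1.36667850e+00]
```

View pics/wrist6.png

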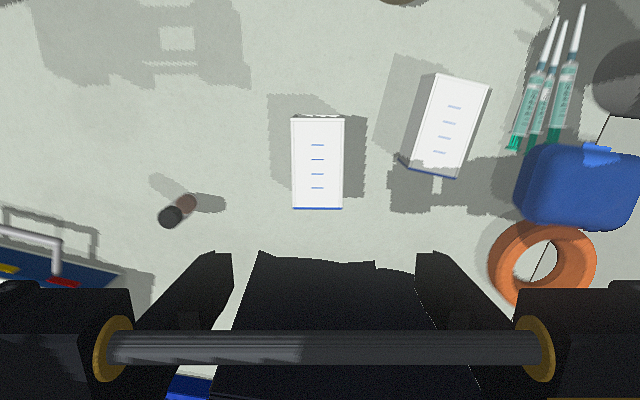

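```bash
python3 - <<'E'
import numpy as np
T=np.load('top0.npy')
p=T[100:182,105:240].reshape(-1,3);p=p[p[:,2]>.08]
print(np.percentile(p[:,2],[2,50,98]),p[:,0].min(),p[:,1].min(),p[:,1].max())
for y in np.arange(.2,.56,.05):
    q=p[abs(p[:,1]-y)<.02]; print(round(y,2),len(q) and (q[:,0].min().round(3),q[:,2].max().round(3)))
E
```

```text
[0.09252086 0.20467165 0.21222405] 0.6254555487640284 0.2165269794386567 0.6887755017757481
0.2 (np.float64(0.747), np.float64(0.408))
0.25 (np.float64(0.746), np.float64(0.407))
0.3 (np.float64(0.641), np.float64(0.404))
0.35 (np.float64(0.64), np.float64(0.402))
0.4 (np.float64(0.634), np.float64(0.4))
0.45 (np.float64(0.627), np.float64(0.211))
0.5 (np.float64(0.633), np.float64(0.214))
0.55 (np.float64(0.625), np.float64(0.219))
```

Jar A (col 317, rows 115–210) sits squarely between the fingers, blue end towards +x. The black box front is at x≥0.625, so the way is clear. Grasping.

>>> servo_tool(motion=[[[0.45,-0.9,-3,0,0,0,-1],[0,0,-4,0,0,0,-1],[0,0,-4,0,0,0,-1],[0,0,-4,0,0,0,-1],[0,0,-3,0,0,0,-1],[0,0,-2,0,0,0,-1],[0,0,-1,0,0,0,-1],[0,0,-0.6,0,0,0,-1],[0,0,0,0,0,0,-1],[0,0,0,0,0,0,1],[0,0,0,0,0,0,1],[0,0,0,0,0,0,1],[0,0,0,0,0,0,1],[0,0,0,0,0,0,1]]], squeeze=25)

```text
time: 23.4
eef_pos: [0.5266, 0.3575, 0.0113]
eef_rot: [3.141, 0.001, -2.921]
ft_force: [-0.1, 1.5, 2.1]
opening: 0.0505
finger_force: 0.6
```

>>> servo_tool(motion=[[[0,0,0,0,0,0,1],[0,0,1,0,0,0,1],[0,0,2,0,0,0,1],[0,0,4,0,0,0,1],[0,0,5,0,0,0,1],[0,0,5,0,0,0,1],[0,0,5,0,0,0,1],[0,0,5,0,0,0,1],[-0.5,-2,0,0,0,-0.1,1],[-0.5,-4,0,0,0,-0.1,1],[-0.5,-4,0,0,0,-0.1,1],[-0.5,-4,0,0,0,-0.1,1],[-0.5,-4,0,0,0,-0.1,1],[-0.5,-4,0,0,0,-0.1,1],[-0.5,-4,0,0,0,-0.1,1],[-0.5,-4,0,0,0,-0.1,1],[-0.5,-4,0,0,0,-0.1,1],[-0.5,-4,0,0,0,-0.1,1],[0,0,0,0,0,0,1]]])

```text
time: 25.3
eef_pos: [0.4756, -0.0269, 0.2811]
eef_rot: [-3.14, 0.001, 2.354]
ft_force: [0.4, 0.3, 0.1]
opening: 0.0499
finger_force: 24.9
```

>>> servo_tool(motion=[[[-0.4,-3,0,0,0,-0.084,1],[-0.4,-4,0,0,0,-0.084,1],[-0.4,-4,0,0,0,-0.084,1],[-0.4,-4,0,0,0,-0.085,1],[-0.4,-4,0,0,0,0,1],[-0.4,-4,0,0,0,0,1],[-0.4,-4,0,0,0,0,1],[-0.4,-4,0,0,0,0,1],[-0.5,-4,0,-0.0787,-0.0376,0,1],[-0.5,-4,0,-0.0787,-0.0376,0,1],[0,-2,0,-0.0787,-0.0376,0,1],[0,0,-0.5,-0.0787,-0.0376,0,1],[0,0,-0.5,-0.0787,-0.0376,0,1],[0,0,-1,-0.0787,-0.0378,0,1],[0,0,0,0,0,0,1],[0,0,0,0,0,0,1]]])

```text
time: 26.9
eef_pos: [0.4346, -0.4321, 0.261]
eef_rot: [-3.137, 0.521, 2.027]
ft_force: [0.5, -0.4, -0.0]
opening: 0.05
finger_force: 24.9
```

```bash
cat > pegs.py <<'E'
from h import *
from scipy.spatial.transform import Rotation as Ro
u=np.array([.373,-.781,.5]);n=np.array([-.215,.451,.866]);b=np.array([.902,.431,0])
s=arm.observe();R=Ro.from_euler('xyz',s['eef_rot']).as_matrix()
print('tcp',np.round(s['eef_pos'],4),'-x',np.round(-R[:,0],3),'z',np.round(R[:,2],3),'q',np.round(s['joint_pos'],2))
Rd=np.column_stack([-u,-b,-n]);Rd=Rd if np.linalg.det(Rd)>0 else np.column_stack([-u,b,-n])
print('rotvec to go',np.round(Ro.from_matrix(Rd@R.T).as_rotvec(),3))
E
python3 pegs.py
```

```text
tcp [ 0.4346 -0.4321  0.261 ] -x [ 0.382 -0.778  0.498] z [ 0.215 -0.449 -0.867] q [-0.93 -0.04  1.88 -0.14  0.79 -1.31]
rotvec to go [-0.    -0.005 -0.009]
```

```bash
cat > pegm.py <<'E'
from h import *
from fit import reg
import sys
u=np.array([.373,-.781,.5]);n=np.array([-.215,.451,.866]);b=np.array([.902,.431,0]);F=np.column_stack([-n,b,u]);O=np.array([.499,-.306,.094])
for c in sys.argv[2:]:
    P,im,d=snap(c,c+sys.argv[1]);W=cloud(P,d)
    hsv=cv2.cvtColor(im,cv2.COLOR_RGB2HSV);H,s,v=[hsv[...,k].astype(int) for k in range(3)]
    B=(W-O)@F   # board frame guess (peg_b foot)
    face=(abs(B[...,2])<.008)&(abs(B[...,1])<.17)&(abs(B[...,0])<.047)
    if face.sum()>50: print(c,'face z',np.nanmedian(B[face],0).round(4),face.sum())
    m=(reg(W,.3,.75,-.6,-.15,.05,.2)&(H>100)&(H<125)&(s>100)).astype(np.uint8)
    k,l,st,_=cv2.connectedComponentsWithStats(m)
    for i in range(1,k):
        if st[i,4]>40:
            p=B[l==i]; print(c,'blue',p.min(0).round(3),p.max(0).round(3),'mean',p.mean(0).round(4),st[i,4])
    m=(B[...,2]>.02)&(B[...,2]<.25)&(B[...,0]>-.2)&(B[...,0]<.03)&(abs(B[...,1])<.25)&(s<60)&(v>150)
    k,l,st,_=cv2.connectedComponentsWithStats(m.astype(np.uint8))
    for i in range(1,k):
        if st[i,4]>150:
            p=B[l==i]; print(c,'white',np.percentile(p,1,axis=0).round(3),np.percentile(p,99,axis=0).round(3),np.median(p,0).round(3),st[i,4])
E
python3 pegm.py 7 wrist scene
```

```text
wrist blue [-0.008 -0.119  0.021] [ 0.002 -0.105  0.076] mean [-0.0043 -0.1124  0.0474] 1905
wrist blue [-0.008 -0.005  0.02 ] [0.004 0.009 0.076] mean [-0.004   0.0004  0.0468] 2104
wrist white [-0.141 -0.133  0.097] [-0.138 -0.088  0.161] [-0.139 -0.111  0.126] 21242
wrist white [-0.14  -0.136  0.1  ] [-0.138 -0.134  0.127] [-0.139 -0.135  0.112] 362
wrist white [-0.14  -0.136  0.178] [-0.138 -0.088  0.183] [-0.139 -0.111  0.181] 1057
scene face z [-0.0149 -0.0589  0.0028] 1264
scene blue [-0.014 -0.013  0.003] [0.004 0.006 0.037] mean [-0.006  -0.0026  0.0183] 75
scene blue [-0.014 -0.125  0.004] [ 0.005 -0.109  0.079] mean [-0.0055 -0.1167  0.0379] 163
```

View pics/wrist7.png

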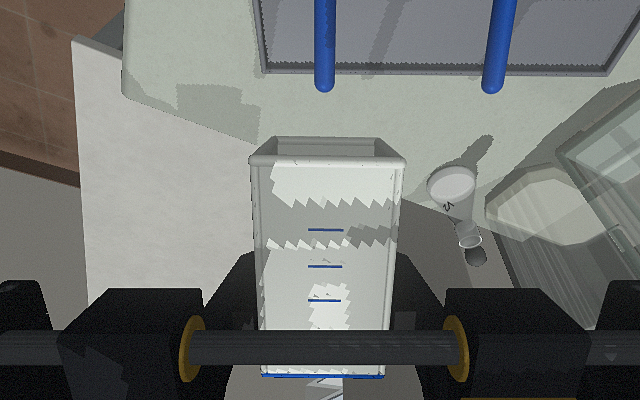

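The wrist view shows the held jar's mouth at the top (cols 250–405, row 150) heading for the peg at col 325. Jar and peg are aligned laterally (both y≈-0.112). Lowering onto the peg line.

>>> servo_tool(motion=[[[0.42,-0.88,-1.69,0,0,0,1],[0.42,-0.88,-1.69,0,0,0,1],[0.42,-0.88,-1.69,0,0,0,1],[0.42,-0.88,-1.69,0,0,0,1],[0.42,-0.88,-1.69,0,0,0,1],[0.42,-0.88,-1.69,0,0,0,1],[0,0,0,0,0,0,1],[0,0,0,0,0,0,1]]])

```text
time: 27.8
eef_pos: [0.4597, -0.4864, 0.1598]
eef_rot: [-3.137, 0.523, 2.026]
ft_force: [0.1, 0.4, -1.5]
opening: 0.0498
finger_force: 24.9
```

```bash
python3 pegm.py 8 wrist; python3 pegs.py
```

```text
wrist blue [-0.008 -0.119  0.049] [ 0.001 -0.105  0.077] mean [-0.0043 -0.1124  0.0619] 3414
wrist blue [-0.003 -0.006  0.052] [0.006 0.002 0.076] mean [ 0.0012 -0.0038  0.0663] 622
wrist blue [-0.023 -0.118  0.121] [-0.02  -0.107  0.123] mean [-0.0219 -0.1126  0.1218] 70
wrist blue [-0.023 -0.118  0.135] [-0.021 -0.107  0.137] mean [-0.0219 -0.1127  0.1357] 71
wrist blue [-0.023 -0.118  0.149] [-0.021 -0.107  0.151] mean [-0.0218 -0.1124  0.1499] 63
wrist white [-0.023 -0.134  0.098] [-0.02  -0.088  0.162] [-0.022 -0.112  0.127] 21028
wrist white [-0.023 -0.136  0.101] [-0.02  -0.135  0.129] [-0.022 -0.136  0.113] 306
wrist white [-0.023 -0.137  0.179] [-0.02  -0.092  0.184] [-0.021 -0.114  0.182] 979
tcp [ 0.4599 -0.4864  0.1605] -x [ 0.38  -0.778  0.501] z [ 0.216 -0.452 -0.866] q [-0.95  0.21  1.84 -0.16  0.58 -1.29]
rotvec to go [ 0.002 -0.003 -0.007]
```

>>> servo_tool(motion=[[[-0.373,0.781,-0.5,0,0,0,1],[-0.373,0.781,-0.5,0,0,0,1],[-0.373,0.781,-0.5,0,0,0,1],[-0.373,0.781,-0.5,0,0,0,1],[-0.373,0.781,-0.5,0,0,0,1],[-0.373,0.781,-0.5,0,0,0,1],[-0.373,0.781,-0.5,0,0,0,1],[-0.373,0.781,-0.5,0,0,0,1],[-0.186,0.39,-0.25,0,0,0,1],[0,0,0,0,0,0,1]]])

```text
time: 28.85
eef_pos: [0.4274, -0.4185, 0.1161]
eef_rot: [-3.137, 0.522, 2.026]
ft_force: [-0.5, -0.4, -0.8]
opening: 0.0499
finger_force: 24.9
```

>>> servo_tool(motion=[[[0.1,-0.225,-0.433,0,0,0,1],[0.1,-0.225,-0.433,0,0,0,1],[-0.15,0.312,-0.2,0,0,0,1],[-0.15,0.312,-0.2,0,0,0,1],[0,0,0,0,0,0,1],[0,0,0,0,0,0,1]]])

```text
time: 29.45
eef_pos: [0.4268, -0.4175, 0.1041]
eef_rot: [-3.137, 0.523, 2.026]
ft_force: [0.5, 0.9, -1.5]
opening: 0.0502
finger_force: 24.9
```

```bash
python3 pegm.py 9 wrist; python3 pegs.py
```

```text
wrist face z [-0.0452 -0.1066 -0.0039] 23893
wrist blue [-0.04  -0.036  0.011] [0.162 0.155 0.203] mean [-0.0021 -0.0029  0.0392] 4549
wrist blue [-0.013 -0.118  0.027] [-0.01  -0.107  0.029] mean [-0.0118 -0.1125  0.0278] 68
wrist blue [-0.013 -0.118  0.041] [-0.011 -0.107  0.043] mean [-0.0118 -0.1128  0.0419] 71
wrist blue [-0.013 -0.119  0.055] [-0.011 -0.107  0.057] mean [-0.0118 -0.1125  0.0558] 64
wrist blue [-0.013 -0.138  0.089] [-0.01  -0.088  0.093] mean [-0.0114 -0.1129  0.0911] 480
wrist white [-0.013 -0.136  0.02 ] [-0.01  -0.088  0.068] [-0.011 -0.113  0.043] 15238
wrist white [-0.013 -0.137  0.085] [-0.01  -0.089  0.09 ] [-0.011 -0.112  0.088] 1075
tcp [ 0.4268 -0.4176  0.1042] -x [ 0.381 -0.778  0.5  ] z [ 0.216 -0.451 -0.866] q [-0.92  0.17  2.03 -0.24  0.44 -1.18]
rotvec to go [ 0.001 -0.004 -0.007]
```

>>> servo_tool(motion=[[[0,0,0,0,0,0,-0.5],[0,0,0,0,0,0,-0.5],[0,0,0,0,0,0,-0.5],[-0.2,0.45,0.87,0,0,0,-0.5],[-0.4,0.9,1.74,0,0,0,-0.5],[-0.65,1.35,2.6,0,0,0,-0.5],[-0.86,1.8,3.46,0,0,0,-0.5],[-0.86,1.8,3.46,0,0,0,-0.5],[0,0,3,0,0,0,-1],[0,0,0,0,0,0,-1]]])

```text
time: 30.5
eef_pos: [0.3988, -0.3559, 0.2622]
eef_rot: [-3.14, 0.534, 2.026]
ft_force: [0.8, -0.3, 0.7]
opening: 0.0799
finger_force: 0.0
```

```bash
python3 pegm.py 10 scene wrist; python3 jar.py 11 top; python3 pegs.py
```

```text
scene face z [-0.014  -0.1273  0.0029] 553
scene blue [-0.01   0.108  0.018] [0.003 0.119 0.076] mean [-0.0047  0.1129  0.0513] 76
scene blue [-0.013 -0.008  0.022] [0.002 0.008 0.078] mean [-0.0053 -0.0015  0.0505] 97
scene blue [-0.017 -0.14   0.089] [ 0.038 -0.089  0.095] mean [ 0.0092 -0.1163  0.093 ] 141
scene white [-0.015 -0.137  0.021] [-0.006 -0.089  0.09 ] [-0.011 -0.112  0.055] 459
wrist face z [-0.045  -0.0368 -0.0023] 6920
wrist blue [-0.043 -0.12   0.002] [-0.008 -0.105  0.006] mean [-0.0154 -0.1126  0.0035] 91
wrist blue [-0.043 -0.014  0.001] [0.004 0.013 0.076] mean [-0.0048  0.0005  0.0346] 1635
wrist blue [-0.014  0.104  0.002] [0.008 0.126 0.076] mean [-0.004   0.1139  0.0347] 1944
wrist blue [-0.01  -0.137  0.089] [-0.007 -0.088  0.092] mean [-0.0086 -0.1101  0.0903] 138
wrist white [-0.01  -0.137  0.021] [-0.007 -0.088  0.088] [-0.009 -0.112  0.052] 4881
top (array([450.6, 465.7]), array([88.8, 51. ]), 0.017) [0.452 0.465 0.049] 501
[ 0.39677393 -0.35417708  0.25499068] [-3.13695553  0.52286962  2.02600787] [-0.87985669 -0.23075444  2.06206674 -0.1684378   0.80753171 -1.24849499]
tcp [ 0.3968 -0.3542  0.255 ] -x [ 0.381 -0.778  0.499] z [ 0.215 -0.451 -0.866] q [-0.88 -0.23  2.06 -0.17  0.81 -1.25]
rotvec to go [ 0.001 -0.004 -0.007]
```

View pics/scene10.png

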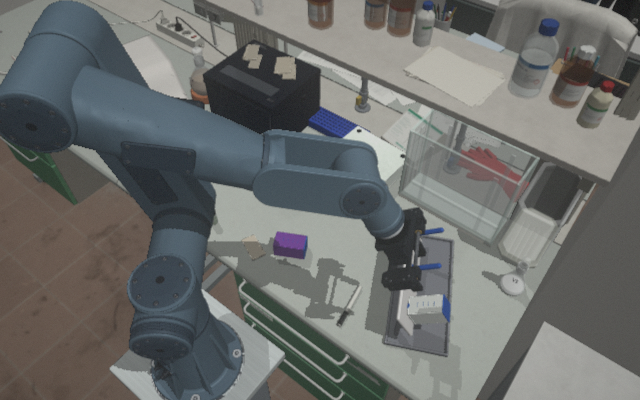

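The picture shows jar A hung on the near peg with its blue end outward at (428,305). Depth agrees: its middle is about 15 mm below the peg axis, 47 mm out, and level with the peg. Going back for jar B, which is still at (0.451,0.466).

>>> servo_tool(motion=[[[0.3,2,1,0.0787,0.0376,0,-1],[0.3,4,1,0.0787,0.0376,0,-1],[0.3,4,0,0.0787,0.0376,0,-1],[0.3,4,0,0.0787,0.0376,0,-1],[0.3,4,0,0.0787,0.0376,0,-1],[0.3,4,0,0.0787,0.0376,0,-1],[0.35,4,0,0,0,0.08,-1],[0.35,4,0,0,0,0.08,-1],[0.35,4,0,0,0,0.08,-1],[0.35,4,0,0,0,0.08,-1],[0.35,4,0,0,0,0.08,-1],[0.35,4,0,0,0,0.08,-1],[0.35,4,0,0,0,0.08,-1],[0.35,4,0,0,0,0.08,-1],[0.35,4,0,0,0,0.08,-1],[0.35,4,0,0,0,0.08,-1],[0.35,4,0,0,0,0.08,-1],[0.35,4,0,0,0,0.08,-1],[0.35,4,0,0,0,0.08,-1],[0.35,4,0,0,0,0.085,-1]]])

```text
time: 32.65
eef_pos: [0.4633, 0.4265, 0.2726]
eef_rot: [-3.139, -0.004, -3.13]
ft_force: [-0.4, 0.4, -0.8]
opening: 0.0883
finger_force: 0.0
```

```bash
python3 jar.py 12 wrist top
```

```text
wrist (array([448.8, 467.1]), array([89.3, 50.4]), 0.009) [0.446 0.467 0.049] 3742
[0.46276557 0.42865791 0.27183394] [-3.14047017 -0.00432152 -3.12793622] [ 5.58659154e-01  2.81536898e-01  1.41839341e+00  1.29054037e-03
  1.44593982e+00 -1.02595948e+00]
```

>>> servo_tool(motion=[[[0.25,1.9,-1.4,0,0,0,-1],[0,1.9,-4,0,0,0,-1],[0,0,-4,0,0,0,-1],[0,0,-4,0,0,0,-1],[0,0,-4,0,0,0,-1],[0,0,-3,0,0,0,-1],[0,0,-2.5,0,0,0,-1],[0,0,-2,0,0,0,-1],[0,0,-1.2,0,0,0,-1],[0,0,0,0,0,0,-1],[0,0,0,0,0,0,-1],[0,0,0,0,0,0,1],[0,0,0,0,0,0,1],[0,0,0,0,0,0,1],[0,0,0,0,0,0,1],[0,0,0,0,0,0,1],[0,0,0,0,0,0,1]]], squeeze=25)

```text
time: 34.45
eef_pos: [0.4668, 0.4638, 0.015]
eef_rot: [3.141, 0.001, -3.133]
ft_force: [-0.7, 1.3, 3.0]
opening: 0.0502
finger_force: 24.9
```

>>> servo_tool(motion=[[[0,0,1,0,0,0,1],[0,0,2.5,0,0,0,1],[0,0,4,0,0,0,1],[0,0,5,0,0,0,1],[0,0,5,0,0,0,1],[0,0,5,0,0,0,1],[0,0,4,0,0,0,1],[0,-2,0,0,0,-0.1,1],[0,-4,0,0,0,-0.1,1],[0,-4,0,0,0,-0.1,1],[0,-4,0,0,0,-0.1,1],[0,-4,0,0,0,-0.1,1],[0,-4,0,0,0,-0.1,1],[0,-4,0,0,0,-0.1,1],[0,-4,0,0,0,-0.1,1],[0,-4,0,0,0,-0.1,1],[0,-4,0,0,0,-0.1,1],[0,-4,0,0,0,-0.1,1],[0,0,0,0,0,0,1]]])

```text
time: 36.35
eef_pos: [0.4664, 0.0394, 0.2799]
eef_rot: [-3.141, 0.002, 2.042]
ft_force: [-0.6, 1.5, -0.7]
opening: 0.05
finger_force: 24.9
```

>>> servo_tool(motion=[[[0.6,-2.5,0,0,0,-0.025,1],[0.6,-4,0,0,0,0,1],[0.6,-4,0,0,0,0,1],[0.6,-4,0,0,0,0,1],[0.6,-4,0,0,0,0,1],[0.6,-4,0,-0.0787,-0.0376,0,1],[0.6,-4,0,-0.0787,-0.0376,0,1],[0.6,-4,0,-0.0787,-0.0376,0,1],[0.6,-4,0,-0.0787,-0.0376,0,1],[0.6,-4,0,-0.0787,-0.0376,0,1],[0.6,-2.8,0,-0.0787,-0.0376,0,1],[0.4,-1,-1,0,0,0,1],[0,0,0,0,0,0,1],[0,0,0,0,0,0,1]]])

```text
time: 37.75
eef_pos: [0.5366, -0.3786, 0.2688]
eef_rot: [-3.137, 0.52, 2.027]
ft_force: [0.5, -0.6, -0.4]
opening: 0.0502
finger_force: 24.9
```

```bash
python3 pegm.py 13 wrist; python3 pegs.py
```

```text
wrist blue [-0.008 -0.004  0.019] [0.001 0.01  0.076] mean [-0.0045  0.0027  0.0462] 1781
wrist blue [-0.008  0.11   0.018] [0.004 0.124 0.076] mean [-0.0041  0.1154  0.0457] 2011
wrist blue [-0.01  -0.137  0.089] [ 0.037 -0.087  0.092] mean [-0.0062 -0.1099  0.0909] 295
wrist white [-0.011 -0.136  0.023] [-0.007 -0.088  0.089] [-0.009 -0.112  0.053] 7977
wrist white [-0.146 -0.018  0.096] [-0.143  0.028  0.164] [-0.144  0.004  0.126] 22179
wrist white [-0.146 -0.021  0.099] [-0.143 -0.019  0.128] [-0.144 -0.02   0.112] 421
tcp [ 0.5369 -0.3787  0.2694] -x [ 0.382 -0.778  0.498] z [ 0.215 -0.449 -0.867] q [-0.7   0.08  1.74 -0.28  0.86 -1.02]
rotvec to go [-0.    -0.004 -0.008]
```

>>> servo_tool(motion=[[[0.44,-0.92,-1.77,0,0,0,1],[0.44,-0.92,-1.77,0,0,0,1],[0.44,-0.92,-1.77,0,0,0,1],[0.44,-0.92,-1.77,0,0,0,1],[0.44,-0.92,-1.77,0,0,0,1],[0.44,-0.92,-1.77,0,0,0,1],[0,0,0,0,0,0,1],[0,0,0,0,0,0,1]]])

```text
time: 38.6
eef_pos: [0.5632, -0.4342, 0.1636]
eef_rot: [-3.137, 0.523, 2.026]
ft_force: [-0.4, -0.4, -1.1]
opening: 0.0496
finger_force: 24.9
```

```bash
python3 pegm.py 14 wrist
```

```text
wrist blue [-0.008 -0.004  0.047] [0.002 0.01  0.076] mean [-0.0044  0.0026  0.0611] 3330
wrist blue [-0.006  0.109  0.045] [0.006 0.118 0.076] mean [-0.0008  0.1116  0.0632] 1811
wrist blue [-0.011 -0.115  0.089] [ 0.041 -0.086  0.092] mean [ 0.0003 -0.0949  0.0908] 922
wrist blue [-0.024 -0.002  0.12 ] [-0.021  0.009  0.121] mean [-0.0226  0.0035  0.1205] 67
wrist blue [-0.024 -0.002  0.134] [-0.021  0.009  0.135] mean [-0.0226  0.0035  0.1345] 66
wrist blue [-0.023 -0.003  0.148] [-0.021  0.009  0.15 ] mean [-0.0225  0.0032  0.1486] 56
wrist blue [-0.024 -0.001  0.161] [-0.021  0.009  0.163] mean [-0.0226  0.0041  0.1626] 50
wrist white [-0.01  -0.111  0.05 ] [-0.007 -0.087  0.089] [-0.009 -0.097  0.071] 7234
wrist white [-0.024 -0.018  0.097] [-0.021  0.028  0.165] [-0.022  0.005  0.127] 21871
wrist white [-0.024 -0.021  0.099] [-0.021 -0.019  0.127] [-0.022 -0.02   0.112] 350
```

>>> servo_tool(motion=[[[-0.373,0.781,-0.5,0,0,0,1],[-0.373,0.781,-0.5,0,0,0,1],[-0.373,0.781,-0.5,0,0,0,1],[-0.373,0.781,-0.5,0,0,0,1],[-0.373,0.781,-0.5,0,0,0,1],[-0.373,0.781,-0.5,0,0,0,1],[-0.373,0.781,-0.5,0,0,0,1],[-0.373,0.781,-0.5,0,0,0,1],[-0.15,0.312,-0.2,0,0,0,1],[0.1,-0.225,-0.433,0,0,0,1],[0.1,-0.225,-0.433,0,0,0,1],[-0.15,0.312,-0.2,0,0,0,1],[-0.15,0.312,-0.2,0,0,0,1],[0,0,0,0,0,0,1],[0,0,0,0,0,0,1]]])

```text
time: 40.15
eef_pos: [0.5307, -0.3674, 0.1086]
eef_rot: [-3.137, 0.523, 2.026]
ft_force: [1.3, -0.5, -1.4]
opening: 0.0493
finger_force: 24.9
```

```bash
python3 pegm.py 15 wrist
```

```text
wrist face z [-0.0453  0.0002 -0.0038] 25923
wrist blue [-0.044  0.076  0.002] [0.006 0.123 0.076] mean [-0.003   0.1128  0.0393] 5747
wrist blue [-0.013 -0.003  0.028] [-0.011  0.009  0.029] mean [-0.0123  0.0029  0.0287] 68
wrist blue [-0.011 -0.117  0.04 ] [-0.008 -0.106  0.042] mean [-0.0091 -0.1116  0.0413] 74
wrist blue [-0.013 -0.003  0.042] [-0.011  0.009  0.044] mean [-0.0122  0.003   0.0427] 67
wrist blue [-0.013 -0.003  0.07 ] [-0.011  0.008  0.072] mean [-0.0122  0.003   0.0707] 55
wrist blue [-0.014 -0.022  0.09 ] [0.139 0.058 0.24 ] mean [-0.0107  0.0039  0.093 ] 440
wrist white [-0.01  -0.118  0.021] [-0.008 -0.087  0.074] [-0.009 -0.1    0.043] 8402
wrist white [-0.013 -0.021  0.02 ] [-0.011  0.027  0.073] [-0.012  0.003  0.044] 17090
```

Seated at about 48 mm, 13 mm below the axis. Releasing and backing off.

>>> servo_tool(motion=[[[0,0,0,0,0,0,-0.5],[0,0,0,0,0,0,-0.5],[0,0,0,0,0,0,-0.5],[-0.2,0.45,0.87,0,0,0,-0.5],[-0.4,0.9,1.74,0,0,0,-0.5],[-0.65,1.35,2.6,0,0,0,-0.5],[-0.86,1.8,3.46,0,0,0,-0.5],[-0.86,1.8,3.46,0,0,0,-0.5],[0,1,4,0,0,0,-0.5],[-1,3,2,0.0787,0.0376,0,-1],[-2,4,0,0.0787,0.0376,0,-1],[-2,4,0,0.0787,0.0376,0,-1],[-2,4,0,0.0787,0.0376,0,-1],[-1,4,0,0.0787,0.0376,0,-1],[0,4,0,0.0787,0.0376,0,-1],[0,4,0,0,0,0,-1],[0,4,0,0,0,0,-1],[0,4,0,0,0,0,-1],[0,4,0,0,0,0,-1],[0,0,0,0,0,0,-1]]])

```text
time: 42.2
eef_pos: [0.4201, 0.0995, 0.2906]
eef_rot: [3.14, -0.001, 2.031]
ft_force: [-0.1, -0.9, 0.2]
opening: 0.088
finger_force: 0.0
```

```bash
python3 pegm.py 16 scene; python3 look.py 16 top; python3 - <<'E'
from h import *
from fit import rect,reg
P,im,d=snap('top','top17');W=cloud(P,d)
p=W[reg(W,.60,.665,-.0,.10,.025,.045)];print('handle',rect(p),np.round(np.median(p,0),3))
E
```

```text
scene face z [-0.0181 -0.0248  0.0029] 1438
scene blue [-0.017  0.105  0.003] [0.004 0.12  0.078] mean [-0.0055  0.1124  0.0371] 116
scene blue [-0.015 -0.026  0.09 ] [0.034 0.023 0.096] mean [ 0.0086 -0.0019  0.0931] 118
scene blue [-0.012 -0.139  0.09 ] [ 0.034 -0.091  0.095] mean [ 0.0091 -0.1168  0.0931] 144
scene white [-0.015 -0.023  0.021] [-0.005  0.023  0.088] [-0.01   0.     0.055] 351
scene white [-0.016 -0.137  0.021] [-0.006 -0.092  0.087] [-0.011 -0.114  0.055] 381
[0.42058695 0.09628689 0.29036628] [3.14088529e+00 7.28358371e-04 2.02795563e+00]
handle (array([656.8,  50.4]), array([97.6, 13.4]), 1.553) [0.655 0.05  0.036]
```

View pics/scene16.png

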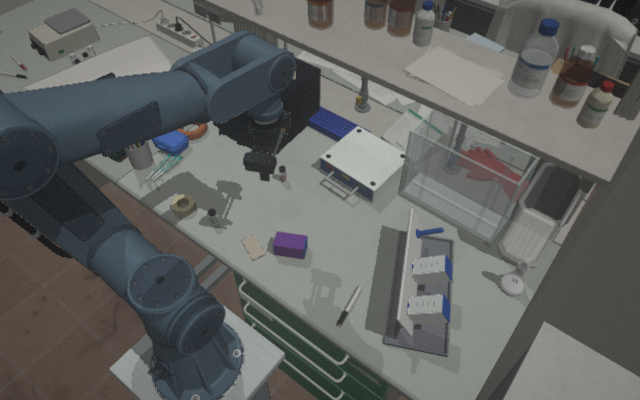

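The scene shows both jars hung at (432,265) and (428,305), the drawer shut with its handle at the stop (x=0.655), and the bystanders in place. No third jar and no yellow spatula is present. Handing in.

```bash
python3 -c "
from cell import arm
print(arm.sign_off())"
```

```text
the job is handed in; nothing more can be done
None
```

I handed the job in at about 42 s with the drawer shut on the red and green spatulas, both laid blade to the back, and both white jars hung on pegs with their mouths at the board. I found no third jar or yellow spatula and moved none of the bystanders or the purple look-alike; the sign-off reported no verdict.

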